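# Fill the empty pockets of the bung rack

### The job

The dark bung rack has three round pockets and two of them are empty. Put the two spare barrel bungs from the other side of the cask into the empty pockets, one in each, upright on their narrow ends as they stand now, and leave the bung that is already in the rack in its pocket.

Things in the scene. Friction and masses are not known exactly. Their poses are not given: they have to be found in the camera images.
- bung_rack: low dark wooden board fixed to the counter, left of the cask seen from the robot, 96 mm (its x) by 256 mm (its y) and 16 mm high, with three round pockets in a row, 66 mm across and 11 mm deep, open at the top. Origin: centre of its underside, on the counter; z up. The pocket centres lie on its y axis at y = -80, 0 and +80 mm; the pocket floors are 5 mm above its underside. Which two pockets are empty varies.
- spare_bung_1: turned beech barrel bung, a plain round tapered plug 35 mm high, 50 mm across its wide top and about 42 mm across its narrow underside, 30 g; stands loose on the counter to the right of the cask. It may be taken from above across its top; a mushroom-shaped cork (33 mm wide, 48 mm high), which is not wanted, stands among the spares at least 70 mm away between centres. Origin: centre of its narrow underside; z points up along its axis.
- spare_bung_2: the second spare, the same in form and size as spare_bung_1 and interchangeable with it, also standing loose to the right of the cask. The round tapered bungs have no waist and are wider than the mushroom corks. The cask between the bungs and the rack reaches about 200 mm above the counter. Origin: centre of its narrow underside; z points up along its axis.
- seated_bung: the same kind of bung, already standing in one of the three pockets, which is thereby full; it stays there. Origin: centre of its narrow underside; z points up along its axis.
Things that resemble listed ones, but are neither listed nor needed, are in the scene too. What is shaped like the spare_bung_2 but yellow is not meant.

How it is judged:
By the outcome, as a careful person would: the job done as asked, in the order asked, and still so for the second after the job is handed in, with the robot touching nothing.
It also fails if it takes over 62 s, if anything falls off the work surface, if the arm or the gripper's body presses on something with over 40 N, if the wrist force passes 120 N, or if a joint passes its speed limit or range.

### The arm

A 6-joint arm with a two-finger parallel gripper is mounted at the origin on the work surface; the furniture and walls round the work are solid. World frame = base frame: x ahead of the robot, y to its left, z up, the work surface at z = 0. Lengths are in m, angles in rad, forces in N, time in s.
With the tool pointing down it reaches from about 0.375 to 0.75 m from the base axis. Payload 9 kg.
Tool frame: the origin (TCP) lies at the very end of the fingers, on their centre line; the grasp point (between the pads) lies 19 mm behind it; z points along the fingers, y is the line along which they close (so a half turn about z gives the same grasp; the last joint's range is limited). The gripper opens to 85 mm and grips with 20 to 120 N. Pads are 22 mm wide; open, the fingers measure 114 mm over their backs; the gripper's body (76 mm by 85 mm) begins 54 mm behind the grasp point. The pads swing forward as they close: fully open they stand 13 mm farther back than shut.
Start: joints at [1.048, 0.104, 0.097, 1.564, 0, 1.353], TCP at [0.18, 0.572, 0.231] pointing down, gripper open.
Joint ranges: [-2.99, 2.99], [-0.84, 1.86], [-1.1, 1.16], [-1.84, 2.11], [-1.51, 1.56], [-3.14, 3.14]. Speed limits (rad/s): [2.22, 2.22, 2.57, 3.14, 3.14, 3.14].

### API

Orientations are given as a 3x3 rotation matrix whose columns are the frame's x, y, z axes.
In Python, from station import telemetry, viewer, job gives the robot as it stands. The module is installed in compiled form; this text tells all that it offers.
- The arm moves only by the tool step_arm, never from a script. Its arguments are lists of equal length, an entry for each row: "linear": the shift along the tool's x, y, z in cm, a list of three; "twist": the turn about the tool's z in rad. A call has exactly 10 rows; each row shifts and turns the commanded pose from where the row before left it, along the tool's axes as they then stand; what a row does not reach is not made up. A row lasts 1/12 s, in which the tool goes at most 41.7 mm and 7.16 degrees, less where a joint would pass 70% of its speed; a pose out of reach is approached as far as the arm can. A call with a gripper value outside its range is refused whole. "gripper" is the closure, from -1 (fully open) to 1 (shut), set as the call begins (left out, the last holds). The fingers move at their own pace and stop on an object; "force" is the grip in N (left out, the last holds). Time passes only in rows, so rows that do not move let the fingers close, or fill a call up. It gives the time, the measured TCP pose, the force, the opening and the grip force at its end, in the units of the state.
- telemetry.sense(): the state, without advancing time (a new reading comes with each control period).
- viewer.grab_frame(name): name is "scene" or "side" or "wrist"; returns the picture (400x640x3 uint8, red, green, blue); there is no depth.
- viewer.get_calibration(name): a dict with "vertical_fov" (degrees; the focal length in pixels is half the picture's height over the tangent of half this angle, whatever the lens; pixels are square), "cx", "cy" (the principal point, pixels), "extrinsics" (4x4, takes a point from camera to world coordinates); the wrist camera has in their place "T_tool_cam" (4x4, takes a point from camera to tool coordinates, whose origin is the TCP and whose axes are the flange's). Camera axes: x right, y down, z forward; pixel columns grow to the right and rows downward; lengths in m; the calibration is good to about 2 mm. A picture is of the moment at which its call begins: read the wrist's pose just before it. get_calibration takes no time and is no camera call.
- job.finish_job(): hands the job in; it is judged then, once.
The state is a dict: "t": time; "q": joint angles; "joint_velocities": joint speeds; "joint_efforts": joint torques, N m; "position": TCP position; "ee_rot": TCP orientation; "wrist_force": force on the tool from outside, world axes, zero at the start; "moment": the same for the moment, N m; "opening": opening from 0.0 (shut) to 1.0 (fully open); "grip_force": force on a finger pad.
Only numpy, scipy, OpenCV 4.12 (cv2) and the standard library are available. Lean on these libraries where they do the work, as an engineer would, in place of code of your own. Each camera call takes 0.05 s, during which the arm holds its last target. There are 200 camera calls.

## Working session

There is one attempt and no reset: what is moved stays moved. The work goes in short steps, Python scripts to look and compute and a tool call to move; the robot and the scene stay as the last step left them, time stands still between calls to the robot, and variables do not carry over. Pictures are saved under pics/ and viewed, at most 10 in all, crops included, and the job is handed in when it is done.

Besides the shell and the picture viewer there is one more tool, called after ">>>" by a JSON object that holds its "fn" and its "kwargs", one argument or row to a line. step_arm: Moves the arm, as the interface text tells. Its arguments: {"type":"object","properties":{"linear":{"type":"array","items":{"type":"array","items":{"type":"number"}}},"twist":{"type":"array","items":{"type":"number"}},"gripper":{"type":"number"},"force":{"type":"number"}},"required":["linear","twist"]}

```bash
mkdir -p pics; python3 - <<'E'
from station import telemetry, viewer
import cv2,numpy as np
s=telemetry.sense();print(s['t'],s['position'],np.round(s['ee_rot'],3).tolist(),s['opening'])
for n in['scene','side','wrist']:
    c=viewer.get_calibration(n);print(n,{k:np.round(v,4).tolist() for k,v in c.items()})
    cv2.imwrite(f'pics/{n}0.png',viewer.grab_frame(n)[:,:,::-1])
E
```

```text
0.0 [0.17988478 0.57202462 0.23052152] [[-0.954, 0.3, -0.001], [0.3, 0.954, -0.001], [0.0, -0.001, -1.0]] 1.0019008367605042
scene {'vertical_fov': 47.6673, 'cx': 322.0532, 'cy': 191.8644, 'extrinsics': [[0.8535, -0.3414, 0.3937, -0.0465], [-0.521, -0.5777, 0.6284, -0.772], [0.0129, -0.7415, -0.6709, 0.8783], [0.0, 0.0, 0.0, 1.0]]}
side {'vertical_fov': 54.5758, 'cx': 318.7034, 'cy': 197.2178, 'extrinsics': [[-0.9996, 0.0081, -0.0278, 0.4584], [0.0267, 0.6305, -0.7757, 0.7971], [0.0113, -0.7761, -0.6305, 0.6984], [0.0, 0.0, 0.0, 1.0]]}
wrist {'vertical_fov': 66.939, 'cx': 320.6894, 'cy': 198.2706, 'T_tool_cam': [[-0.0011, -0.9561, -0.2929, 0.0752], [1.0, -0.001, -0.0005, 0.0011], [0.0002, -0.2929, 0.9561, -0.143], [0.0, 0.0, 0.0, 1.0]]}
```

View pics/scene0.png

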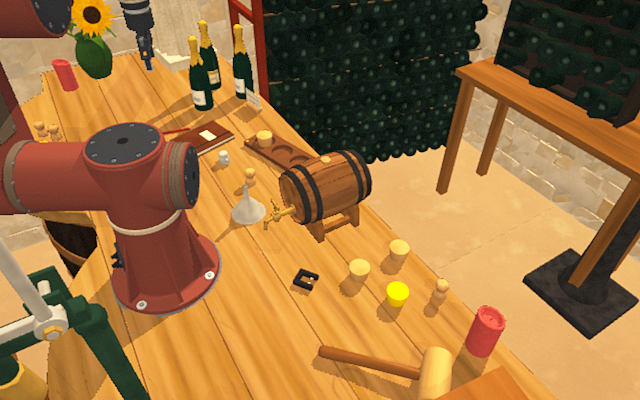

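View pics/side0.png

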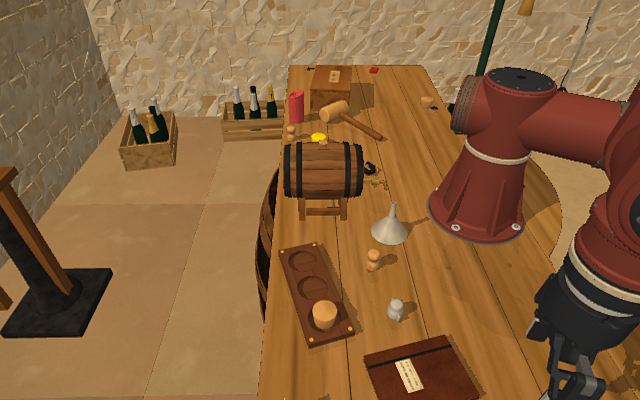

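In the scene view the possible targets are beech bungs A (359,268) and B (399,248), a yellow bung (397,292, not wanted), and mushroom corks at (441,290) and (250,177). In the side view the rack has empty pockets near (302,261) and (309,289), and the seated bung is at (324,315). I'll choose A and B, and check them in a close crop.

```bash
cat > h.py <<'E'
import numpy as np,cv2
from station import telemetry,viewer
def ray(name,px,z,pose=None):
    c=viewer.get_calibration(name); f=200/np.tan(np.radians(c['vertical_fov'])/2)
    if name=='wrist':
        T=np.eye(4);T[:3,:3]=pose['ee_rot'];T[:3,3]=pose['position'];E=T@np.array(c['T_tool_cam'])
    else: E=np.array(c['extrinsics'])
    d=E[:3,:3]@np.array([(px[0]-c['cx'])/f,(px[1]-c['cy'])/f,1]);o=E[:3,3]
    return o+d*(z-o[2])/d[2]
def proj(name,p,pose=None):
    c=viewer.get_calibration(name); f=200/np.tan(np.radians(c['vertical_fov'])/2)
    if name=='wrist':
        T=np.eye(4);T[:3,:3]=pose['ee_rot'];T[:3,3]=pose['position'];E=T@np.array(c['T_tool_cam'])
    else: E=np.array(c['extrinsics'])
    v=E[:3,:3].T@(np.array(p)-E[:3,3]);return v[:2]/v[2]*f+[c['cx'],c['cy']]
E
python3 - <<'E'
from h import *
for p in[(359,267),(399,247),(397,291)]: print(p,ray('scene',p,.035).round(4))
for p in[(301,261),(308,289)]: print(p,ray('side',p,.016).round(4))
print('seated',ray('side',(324.5,309),.040).round(4))
for p in[(281,335),(352,331),(303,346),(309,243),(281,250)]: print('rk',ray('side',p,.016).round(4))
a=cv2.imread('pics/scene0.png')[225:325,320:470];b=cv2.imread('pics/side0.png')[235:355,265:415]
a=cv2.resize(a,None,fx=4,fy=4,interpolation=2)[:, :];b=cv2.resize(b,None,fx=4,fy=4,interpolation=2)
cv2.imwrite('pics/cropA.png',a);cv2.imwrite('pics/cropB.png',b)
E
```

```text
(359, 267) [ 0.3861 -0.2508  0.035 ]
(399, 247) [ 0.506  -0.2503  0.035 ]
(397, 291) [ 0.4205 -0.3502  0.035 ]
(301, 261) [0.4756 0.1916 0.016 ]
(308, 289) [0.4598 0.2717 0.016 ]
seated [0.4272 0.3396 0.04  ]
rk [0.5128 0.3803 0.016 ]
rk [0.3741 0.3744 0.016 ]
rk [0.47   0.4042 0.016 ]
rk [0.4567 0.1341 0.016 ]
rk [0.5237 0.1562 0.016 ]
```

View pics/cropA.png

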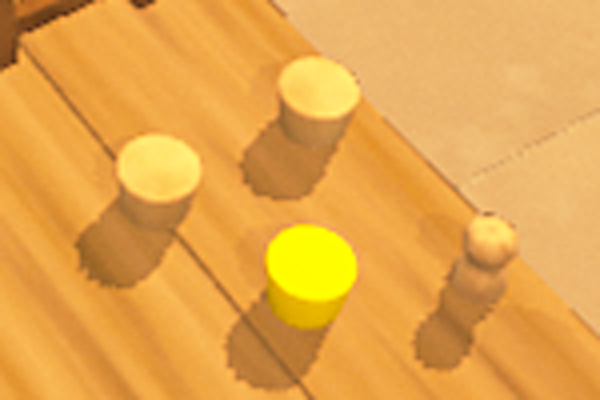

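View pics/cropB.png

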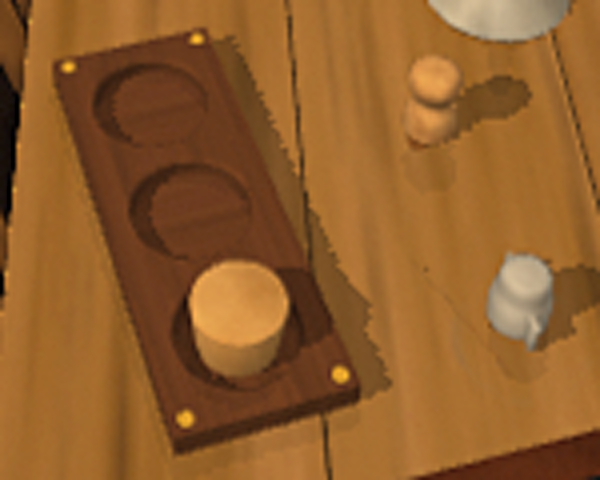

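The crops confirm it: A (359.6,266.6) and B (399.5,246.6) are plain tapered beech bungs. The yellow one and the waisted cork are not wanted. Pockets at about (302,261) and (312,287) are empty. First I'll raise and twist the tool so it closes across the rack.

>>> {"fn": "step_arm", "kwargs": {
  "linear": [
    [0, 0, -0.5],
    [0, 0, -0.5],
    [0, 0, -0.5],
    [0, 0, -0.5],
    [0, 0, -0.5],
    [0, 0, -0.5],
    [0, 0, -0.5],
    [0, 0, -0.5],
    [0, 0, -0.5],
    [0, 0, -0.5]
  ],
  "twist": [0.1, 0.1, 0.1, 0.1, 0.1, 0.1, 0.1, 0.1, 0.1, 0.05],
  "gripper": -1,
  "force": 30
}}

```text
t: 0.98
position: [0.18, 0.5722, 0.2812]
ee_rot: [[-0.305, 0.952, -0.0], [0.952, 0.305, -0.0], [-0.0, -0.0, -1.0]]
wrist_force: [0.9, -0.4, -0.2]
opening: 1.002
grip_force: 0.0
```

```bash
cat >> h.py <<'E'
def go(target,s=None):
    s=s or telemetry.sense();d=np.array(s['ee_rot']).T@(np.array(target)-s['position'])
    return (100*d).round(2)
E
python3 - <<'E'
from h import *
s=telemetry.sense();print(s['t'],s['position'],np.round(s['ee_rot'],3).tolist(),s['q'])
obj=np.array([[x,y,.016] for x,y in[(.048,-.128),(-.048,-.128),(-.048,.128),(.048,.128)]])
w=np.array([ray('side',p,.016)[:2] for p in[(278.7,251.4),(315.8,242.4),(354.3,331),(308.6,344.8)]])
M,_=cv2.estimateAffinePartial2D(obj[:,:2],w);print(M.round(3),np.hypot(*M[:,0]),np.degrees(np.arctan2(M[1,0],M[0,0])))
for y in(-.08,0,.08):print((M@[0,y,1]).round(4))
for p in[(302.2,261),(312.3,287.4)]: print(p,ray('side',p,.016).round(4))
print(ray('side',(324.5,310.5),.04).round(4))
A=ray('scene',(359.6,266.6),.035);B=ray('scene',(399.5,246.6),.035);print(A,B,'cask',ray('scene',(319,238),0))
print(go((.455,.265,.28)))
E
```

```text
0.9833 [0.18000702 0.57223289 0.28120779] [[-0.305, 0.952, -0.0], [0.952, 0.305, -0.0], [-0.0, -0.0, -1.0]] [ 1.04828072e+00  1.22952237e-01  2.08466823e-01  1.65685667e+00
 -2.82079341e-05  2.30870942e+00]Traceback (most recent call last):
  File "<stdin>", line 5, in <module>
cv2.error: OpenCV(4.12.0) /io/opencv/modules/calib3d/src/ptsetreg.cpp:1108: error: (-215:Assertion failed) count >= 0 && to.checkVector(2) == count in function 'estimateAffinePartial2D'
```

```bash
python3 - <<'E'
from h import *
obj=np.array([[x,y] for x,y in[(.048,-.128),(-.048,-.128),(-.048,.128),(.048,.128)]],dtype=np.float32)
w=np.array([ray('side',p,.016)[:2] for p in[(278.7,251.4),(315.8,242.4),(354.3,331),(308.6,344.8)]],dtype=np.float32)
M,_=cv2.estimateAffinePartial2D(obj,w,ransacReprojThreshold=1.);print(M.round(3),np.hypot(*M[:,0]),np.degrees(np.arctan2(M[1,0],M[0,0])))
for y in(-.08,0,.08):print((M@[0,y,1]).round(4))
for p in[(302.2,261),(312.3,287.4)]: print(p,ray('side',p,.016).round(4))
print(ray('side',(324.5,310.5),.04).round(4))
A=ray('scene',(359.6,266.6),.035);B=ray('scene',(399.5,246.6),.035);print(A,B,'cask',ray('scene',(319,238),0))
print(go((.455,.265,.29)))
E
```

```text
[[ 0.943 -0.275  0.449]
 [ 0.275  0.943  0.267]] 0.982050811044793 16.291387560839848
[0.4715 0.1919]
[0.4495 0.2673]
[0.4274 0.3428]
(302.2, 261) [0.4729 0.1917 0.016 ]
(312.3, 287.4) [0.4505 0.2676 0.016 ]
[0.4274 0.3431 0.04  ]
[ 0.38799737 -0.25052909  0.035     ] [ 0.50784166 -0.2499035   0.035     ] cask [ 3.69045954e-01 -9.77504086e-02  1.11022302e-16]
[-37.65  16.8   -0.87]
```

>>> {"fn": "step_arm", "kwargs": {
  "linear": [
    [-3.7, 1.65, 0],
    [-3.7, 1.65, 0],
    [-3.7, 1.65, 0],
    [-3.7, 1.65, 0],
    [-3.7, 1.65, -0.2],
    [-3.7, 1.65, -0.2],
    [-3.7, 1.65, -0.2],
    [-3.7, 1.65, -0.2],
    [-3.7, 1.65, 0],
    [-3.0, 1.3, 0]
  ],
  "twist": [0, 0, 0, 0, 0, 0, 0, 0, 0, 0]
}}

```text
t: 1.82
position: [0.4479, 0.2752, 0.2892]
ee_rot: [[-0.31, 0.951, 0.0], [0.951, 0.31, -0.0], [-0.0, 0.0, -1.0]]
wrist_force: [0.4, 0.4, -1.6]
opening: 1.001
grip_force: 0.0
```

```bash
python3 - <<'E'
from h import *
s=telemetry.sense();im=viewer.grab_frame('wrist')[:,:,::-1].copy();print(s['t'],s['position'],s['q'])
for p in[(.472,.1918,.016),(.4500,.2674,.016),(.4274,.343,.04)]: 
    u=proj('wrist',p,s);print(u);cv2.drawMarker(im,tuple(int(round(v)) for v in u),(0,255,0),0,12)
cv2.imwrite('pics/w1.png',im)
import pickle;pickle.dump(s,open('s1.pkl','wb'))
print(go((.45,-.23,.29)))
E
```

```text
1.8167 [0.4478612  0.27522102 0.28924051] [ 3.02056624e-01 -1.01022692e-01 -2.26019788e-03  1.66929860e+00
 -2.33587775e-04  1.55786691e+00]
[318.74566449 220.94134597]
[320.37133227 168.32161447]
[321.80672324 109.71803976]
[-4.774e+01 -1.549e+01 -4.000e-02]
```

View pics/w1.png

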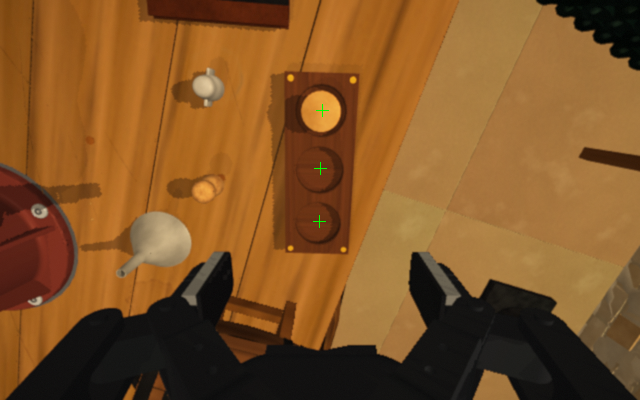

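The wrist view puts the two empty pockets at about (318,222) and (320,169), with the seated bung at (322,110). All three match the side-view estimates to within 1–2 px. Next I'll go over the cask to the spares.

>>> {"fn": "step_arm", "kwargs": {
  "linear": [
    [-3.8, -1.2, 0],
    [-3.8, -1.2, 0],
    [-3.8, -1.2, 0],
    [-3.8, -1.2, 0],
    [-3.8, -1.2, 0],
    [-3.8, -1.2, 0],
    [-3.8, -1.2, 0],
    [-3.8, -1.2, 0],
    [-3.8, -1.2, 0],
    [-3.8, -1.2, 0]
  ],
  "twist": [0, 0, 0, 0, 0, 0, 0, 0, 0, 0]
}}

```text
t: 2.7
position: [0.4499, -0.1228, 0.2893]
ee_rot: [[-0.311, 0.951, 0.0], [0.951, 0.311, 0.0], [-0.0, 0.0, -1.0]]
wrist_force: [2.2, 0.8, 0.1]
opening: 1.001
grip_force: 0.0
```

>>> {"fn": "step_arm", "kwargs": {
  "linear": [
    [-2.5, -1.0, 0],
    [-2.5, -1.0, 0],
    [-2.5, -1.0, 0],
    [-1.5, -0.5, 0],
    [0, 0, 0],
    [0, 0, 0],
    [0, 0, 0],
    [0, 0, 0],
    [0, 0, 0],
    [0, 0, 0]
  ],
  "twist": [0, 0, 0, 0, 0, 0, 0, 0, 0, 0]
}}

```text
t: 3.53
position: [0.4453, -0.2166, 0.2895]
ee_rot: [[-0.312, 0.95, 0.0], [0.95, 0.312, -0.0], [-0.0, 0.0, -1.0]]
wrist_force: [-0.7, -0.2, 0.3]
opening: 0.999
grip_force: 0.0
```

```bash
python3 - <<'E'
from h import *
s=telemetry.sense();im=viewer.grab_frame('wrist')[:,:,::-1].copy();print(s['t'],s['position'],s['q'])
for p in[(.388,-.2505,.035),(.5078,-.2499,.035)]: 
    u=proj('wrist',p,s);print(u);cv2.drawMarker(im,tuple(int(round(v)) for v in u),(0,255,0),0,12)
cv2.imwrite('pics/w2.png',im)
import pickle;pickle.dump(s,open('s2.pkl','wb'))
print(go((.388,-.2505,.1)),go((.5078,-.2499,.1)))
E
```

```text
3.5333 [ 0.44530211 -0.21663911  0.28947619] [-7.17686557e-01 -1.93031319e-01 -8.54681232e-02  1.67801239e+00
  1.63353966e-04  5.35913902e-01]
[272.2501052  175.69649284]
[356.19487368 201.70952799]
[-1.42 -6.5  18.94] [-5.1   4.91 18.94]
```

View pics/w2.png

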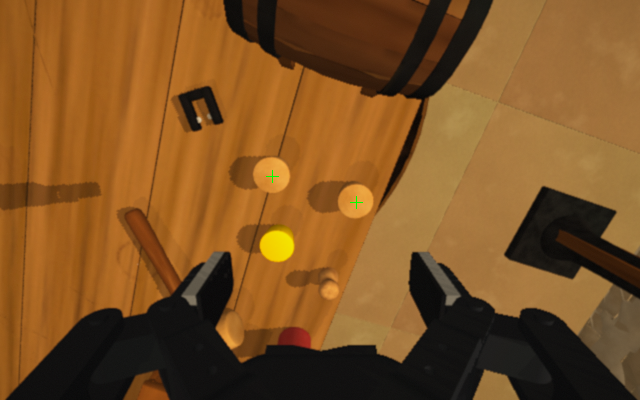

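The markers land on both beech bungs, A at (272,176) and B at (356,202). The yellow bung is at (277,245) and the cork at (330,285). I'll grasp A first.

>>> {"fn": "step_arm", "kwargs": {
  "linear": [
    [-0.7, -3.2, 0],
    [-0.7, -3.3, 1],
    [0, 0, 3],
    [0, 0, 3],
    [0, 0, 3],
    [0, 0, 3],
    [0, 0, 3],
    [0, 0, 2],
    [0, 0, 1],
    [0, 0, 0]
  ],
  "twist": [0, 0, 0, 0, 0, 0, 0, 0, 0, 0]
}}

```text
t: 4.42
position: [0.3868, -0.2496, 0.0972]
ee_rot: [[-0.311, 0.95, -0.002], [0.95, 0.311, 0.003], [0.003, -0.001, -1.0]]
wrist_force: [-0.3, -0.6, 0.6]
opening: 1.001
grip_force: 0.0
```

```bash
python3 -c "
from h import *
print(go((.388,-.2505,.013)))"
```

```text
[-0.15  0.09  8.42]
```

>>> {"fn": "step_arm", "kwargs": {
  "linear": [
    [-0.1, 0.1, 1.5],
    [0, 0, 1.5],
    [0, 0, 1.5],
    [0, 0, 1.5],
    [0, 0, 1.2],
    [0, 0, 0.7],
    [0, 0, 0.5],
    [0, 0, 0],
    [0, 0, 0],
    [0, 0, 0]
  ],
  "twist": [0, 0, 0, 0, 0, 0, 0, 0, 0, 0]
}}

```text
t: 5.25
position: [0.3893, -0.2519, 0.0161]
ee_rot: [[-0.311, 0.95, 0.001], [0.95, 0.311, -0.001], [-0.001, 0.0, -1.0]]
wrist_force: [0.7, 0.3, 0.7]
opening: 1.002
grip_force: 0.0
```

>>> {"fn": "step_arm", "kwargs": {
  "linear": [
    [0, 0, 0],
    [0, 0, 0],
    [0, 0, 0],
    [0, 0, 0],
    [0, 0, 0],
    [0, 0, 0],
    [0, 0, 0],
    [0, 0, 0],
    [0, 0, 0],
    [0, 0, 0]
  ],
  "twist": [0, 0, 0, 0, 0, 0, 0, 0, 0, 0],
  "gripper": 1,
  "force": 25
}}

```text
t: 6.08
position: [0.3892, -0.2518, 0.0159]
ee_rot: [[-0.311, 0.95, 0.0], [0.95, 0.311, -0.001], [-0.001, 0.0, -1.0]]
wrist_force: [-0.5, 1.6, 6.8]
opening: 0.558
grip_force: 25.3
```

>>> {"fn": "step_arm", "kwargs": {
  "linear": [
    [0, 0, -0.5],
    [0, 0, -1],
    [0, 0, -2],
    [0, 0, -3],
    [0, 0, -3.5],
    [0, 0, -3.5],
    [0, 0, -3.5],
    [0, 0, -3.5],
    [0, 0, -3.5],
    [0, 0, -3]
  ],
  "twist": [0, 0, 0, 0, 0, 0, 0, 0, 0, 0]
}}

```text
t: 6.92
position: [0.3889, -0.2513, 0.2886]
ee_rot: [[-0.311, 0.95, 0.001], [0.95, 0.311, -0.001], [-0.002, 0.001, -1.0]]
wrist_force: [0.2, -0.6, 1.1]
opening: 0.551
grip_force: 25.8
```

```bash
python3 - <<'E'
from h import *
s=telemetry.sense();print(s['t'],s['position'],s['opening'],s['grip_force'])
a=viewer.grab_frame('wrist')[:,:,::-1];b=viewer.grab_frame('scene')[:,:,::-1]
u=proj('scene',s['position']).astype(int);print(u)
b=cv2.resize(b[u[1]-60:u[1]+60,u[0]-60:u[0]+60],(400,400))
cv2.imwrite('pics/g1.png',np.hstack([a[:,120:520],b]))
E
```

```text
6.9167 [ 0.38885842 -0.25134891  0.28864698] 0.5512075250558592 25.840343208401464
[368 185]
```

View pics/g1.png

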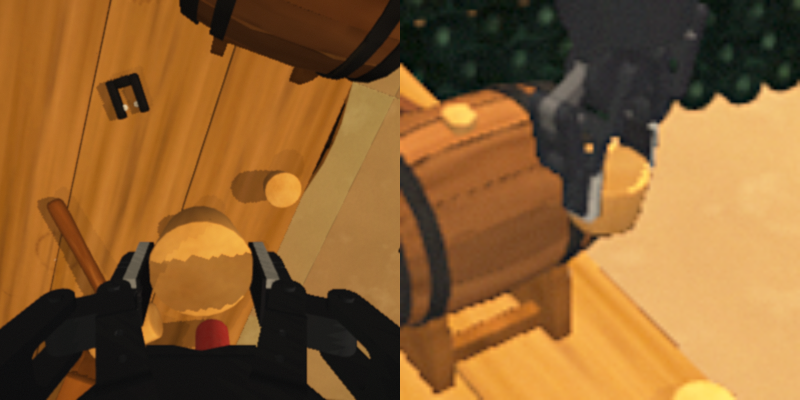

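```bash
python3 - <<'E'
from h import *
s=telemetry.sense();P=np.array(s['position']);R=np.array(s['ee_rot'])
im=cv2.imread('pics/g1.png')[:,:400].copy()
for h in(-.016,-.021):
  for z,r,c in((0,.021,(255,0,0)),(.035,.025,(0,255,0))):
    pts=np.array([proj('wrist',P+[r*np.cos(a),r*np.sin(a),h+z],s) for a in np.linspace(0,6.28,60)])
    print(h,z,pts.min(0).round(),pts.max(0).round())
    if h==-.016: cv2.polylines(im,[(pts-[120,0]).round().astype(int)],True,c)
cv2.imwrite('pics/g1o.png',cv2.resize(im[180:340,100:300],(800,600)))
E
```

```text
-0.016 0 [284. 209.] [357. 275.]
-0.016 0.035 [267. 227.] [374. 321.]
-0.021 0 [285. 206.] [356. 271.]
-0.021 0.035 [268. 222.] [372. 314.]
```

View pics/g1o.png

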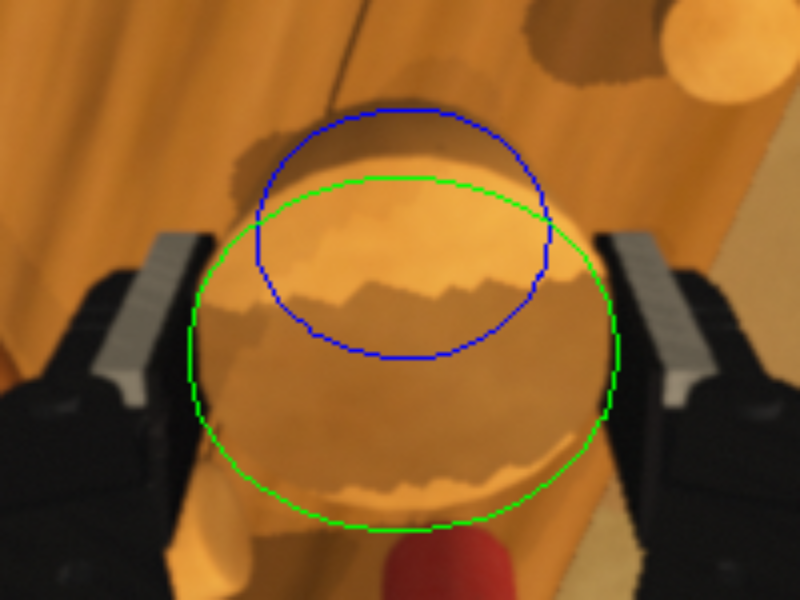

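The bung is held upright and centred, and its underside is about 20 mm below the TCP. I'll carry it over the cask to the middle pocket.

```bash
python3 -c "
from h import *
print(go((.450,.2675,.289)))"
```

```text
[ 4.758e+01  2.187e+01 -4.000e-02]
```

>>> {"fn": "step_arm", "kwargs": {
  "linear": [
    [1.0, 0.5, 0],
    [2.5, 1.2, 0],
    [3.6, 1.7, 0],
    [3.6, 1.7, 0],
    [3.6, 1.7, 0],
    [3.6, 1.6, 0],
    [3.6, 1.6, 0],
    [3.6, 1.6, 0],
    [3.6, 1.6, 0],
    [3.6, 1.6, 0]
  ],
  "twist": [0, 0, 0, 0, 0, 0, 0, 0, 0, 0]
}}

```text
t: 7.85
position: [0.4279, 0.1041, 0.2844]
ee_rot: [[-0.311, 0.95, -0.001], [0.95, 0.311, 0.0], [0.001, -0.001, -1.0]]
wrist_force: [1.2, -0.6, -0.4]
opening: 0.558
grip_force: 25.8
```

>>> {"fn": "step_arm", "kwargs": {
  "linear": [
    [3.6, 1.7, 0],
    [3.6, 1.7, 0],
    [3.6, 1.7, 0],
    [2.5, 1.2, 0],
    [1.5, 0.6, 0],
    [0.4, 0.2, 0],
    [0, 0, 0],
    [0, 0, 0],
    [0, 0, 0],
    [0, 0, 0]
  ],
  "twist": [0, 0, 0, 0, 0, 0, 0, 0, 0, 0]
}}

```text
t: 8.68
position: [0.4495, 0.267, 0.2854]
ee_rot: [[-0.309, 0.951, 0.0], [0.951, 0.309, -0.0], [-0.0, 0.0, -1.0]]
wrist_force: [0.5, 1.2, -0.0]
opening: 0.555
grip_force: 25.9
```

```bash
python3 -c "
from h import *
print(go((.450,.2675,.026)))"
```

```text
[ 0.03  0.06 25.94]
```

>>> {"fn": "step_arm", "kwargs": {
  "linear": [
    [0, 0, 1.5],
    [0, 0, 3],
    [0, 0, 3.5],
    [0, 0, 3.5],
    [0, 0, 3.5],
    [0, 0, 3.5],
    [0, 0, 3.0],
    [0, 0, 2],
    [0, 0, 1],
    [0, 0, 0]
  ],
  "twist": [0, 0, 0, 0, 0, 0, 0, 0, 0, 0]
}}

```text
t: 9.52
position: [0.4481, 0.2669, 0.0382]
ee_rot: [[-0.31, 0.951, -0.003], [0.951, 0.31, -0.001], [0.0, -0.003, -1.0]]
wrist_force: [-0.3, -0.6, 0.2]
opening: 0.554
grip_force: 25.9
```

```bash
python3 -c "
from h import *
print(go((.450,.2675,.027)))"
```

```text
[-0.01  0.2   1.12]
```

>>> {"fn": "step_arm", "kwargs": {
  "linear": [
    [0, 0.1, 0],
    [0, 0, 0.2],
    [0, 0, 0.2],
    [0, 0, 0.2],
    [0, 0, 0.2],
    [0, 0, 0.2],
    [0, 0, 0],
    [0, 0, 0],
    [0, 0, 0],
    [0, 0, 0]
  ],
  "twist": [0, 0, 0, 0, 0, 0, 0, 0, 0, 0]
}}

```text
t: 10.35
position: [0.4505, 0.2684, 0.0304]
ee_rot: [[-0.311, 0.95, 0.0], [0.95, 0.311, 0.0], [0.0, 0.0, -1.0]]
wrist_force: [-0.0, 0.2, -0.2]
opening: 0.553
grip_force: 25.9
```

>>> {"fn": "step_arm", "kwargs": {
  "linear": [
    [0, 0, 0.2],
    [0, 0, 0.1],
    [0, 0, 0.1],
    [0, 0, 0.1],
    [0, 0, 0],
    [0, 0, 0],
    [0, 0, 0],
    [0, 0, 0],
    [0, 0, 0],
    [0, 0, 0]
  ],
  "twist": [0, 0, 0, 0, 0, 0, 0, 0, 0, 0]
}}

```text
t: 11.18
position: [0.4505, 0.2684, 0.0254]
ee_rot: [[-0.311, 0.95, 0.0], [0.95, 0.311, 0.0], [0.0, 0.0, -1.0]]
wrist_force: [0.1, 0.2, 0.2]
opening: 0.555
grip_force: 25.9
```

>>> {"fn": "step_arm", "kwargs": {
  "linear": [
    [0, 0, 0.1],
    [0, 0, 0.1],
    [0, 0, 0.1],
    [0, 0, 0],
    [0, 0, 0],
    [0, 0, 0],
    [0, 0, 0],
    [0, 0, 0],
    [0, 0, 0],
    [0, 0, 0]
  ],
  "twist": [0, 0, 0, 0, 0, 0, 0, 0, 0, 0]
}}

```text
t: 12.02
position: [0.4504, 0.2684, 0.0223]
ee_rot: [[-0.311, 0.95, 0.0], [0.95, 0.311, 0.0], [0.0, 0.0, -1.0]]
wrist_force: [-0.7, 0.3, -0.1]
opening: 0.551
grip_force: 25.9
```

>>> {"fn": "step_arm", "kwargs": {
  "linear": [
    [0, 0, 0.1],
    [0, 0, 0],
    [0, 0, 0],
    [0, 0, 0],
    [0, 0, 0],
    [0, 0, 0],
    [0, 0, 0],
    [0, 0, 0],
    [0, 0, 0],
    [0, 0, 0]
  ],
  "twist": [0, 0, 0, 0, 0, 0, 0, 0, 0, 0]
}}

```text
t: 12.85
position: [0.4505, 0.2683, 0.0213]
ee_rot: [[-0.311, 0.95, 0.0], [0.95, 0.311, 0.0], [0.0, 0.0, -1.0]]
wrist_force: [-0.5, -0.5, -0.1]
opening: 0.552
grip_force: 25.9
```

>>> {"fn": "step_arm", "kwargs": {
  "linear": [
    [0, 0, 0],
    [0, 0, 0],
    [0, 0, 0],
    [0, 0, 0],
    [0, 0, 0],
    [0, 0, 0],
    [0, 0, 0],
    [0, 0, 0],
    [0, 0, 0],
    [0, 0, 0]
  ],
  "twist": [0, 0, 0, 0, 0, 0, 0, 0, 0, 0],
  "gripper": -1
}}

```text
t: 13.68
position: [0.4504, 0.2684, 0.0213]
ee_rot: [[-0.311, 0.95, 0.0], [0.95, 0.311, 0.0], [0.0, 0.0, -1.0]]
wrist_force: [0.0, 0.1, -0.1]
opening: 1.001
grip_force: 0.0
```

>>> {"fn": "step_arm", "kwargs": {
  "linear": [
    [0, 0, -0.5],
    [0, 0, -1.5],
    [0, 0, -3],
    [0, 0, -3.5],
    [0, 0, -3.5],
    [0, 0, -3.5],
    [0, 0, -3.5],
    [0, 0, -3.5],
    [0, 0, -3],
    [0, 0, -1]
  ],
  "twist": [0, 0, 0, 0, 0, 0, 0, 0, 0, 0]
}}

```text
t: 14.52
position: [0.4516, 0.2687, 0.2919]
ee_rot: [[-0.311, 0.95, 0.006], [0.95, 0.311, 0.002], [-0.0, 0.007, -1.0]]
wrist_force: [0.7, -1.1, 0.1]
opening: 0.999
grip_force: 0.0
```

```bash
python3 - <<'E'
from h import *
s=telemetry.sense();print(s['t'],s['position'])
w=viewer.grab_frame('wrist')[:,:,::-1];b=viewer.grab_frame('side')[:,:,::-1]
cv2.imwrite('pics/p1.png',np.hstack([w[0:300,170:470],cv2.resize(b[235:355,265:385],(300,300))]))
print('to B',go((.5078,-.2499,.29)))
E
```

```text
14.5167 [0.45155424 0.26866745 0.29186215]
to B [-51.04 -10.75  -0.16]
```

View pics/p1.png

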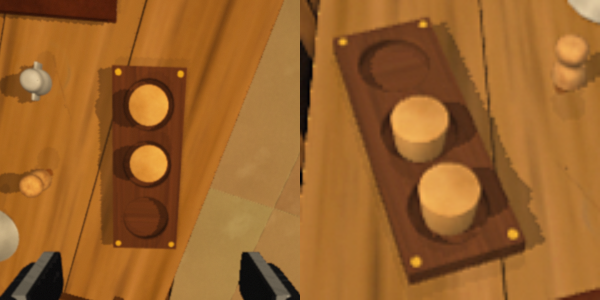

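The first bung stands upright in the middle pocket (wrist crop 148,163) and the seated bung is undisturbed. Next is bung B.

>>> {"fn": "step_arm", "kwargs": {
  "linear": [
    [-2, -0.4, 0],
    [-4, -0.8, 0],
    [-4, -0.8, 0],
    [-4, -0.9, 0],
    [-4, -0.9, 0],
    [-4, -0.9, 0],
    [-4, -0.8, 0],
    [-4, -0.8, 0],
    [-4, -0.8, 0],
    [-4, -0.8, 0]
  ],
  "twist": [0, 0, 0, 0, 0, 0, 0, 0, 0, 0]
}}

```text
t: 15.45
position: [0.4926, -0.1192, 0.2842]
ee_rot: [[-0.311, 0.951, -0.002], [0.951, 0.311, 0.001], [0.002, -0.002, -1.0]]
wrist_force: [1.5, 0.6, 0.5]
opening: 1.002
grip_force: 0.0
```

>>> {"fn": "step_arm", "kwargs": {
  "linear": [
    [-4, -0.9, 0],
    [-4, -0.9, 0],
    [-3, -0.6, 0],
    [-1.5, -0.3, 0],
    [-0.5, -0.1, 0],
    [0, 0, 0],
    [0, 0, 0],
    [0, 0, 0],
    [0, 0, 0],
    [0, 0, 0]
  ],
  "twist": [0, 0, 0, 0, 0, 0, 0, 0, 0, 0]
}}

```text
t: 16.28
position: [0.5074, -0.2486, 0.2866]
ee_rot: [[-0.312, 0.95, 0.001], [0.95, 0.312, -0.0], [-0.0, 0.0, -1.0]]
wrist_force: [0.1, 0.3, -0.1]
opening: 0.995
grip_force: 0.0
```

```bash
python3 -c "
from h import *
print(go((.5078,-.2499,.1)))"
```

```text
[-1.300e-01 -1.000e-02  1.866e+01]
```

>>> {"fn": "step_arm", "kwargs": {
  "linear": [
    [-0.1, 0, 1],
    [0, 0, 2.5],
    [0, 0, 3],
    [0, 0, 3],
    [0, 0, 3],
    [0, 0, 3],
    [0, 0, 2],
    [0, 0, 1],
    [0, 0, 0],
    [0, 0, 0]
  ],
  "twist": [0, 0, 0, 0, 0, 0, 0, 0, 0, 0]
}}

```text
t: 17.12
position: [0.5075, -0.2505, 0.1016]
ee_rot: [[-0.311, 0.95, 0.0], [0.95, 0.311, 0.0], [0.0, 0.0, -1.0]]
wrist_force: [-0.3, 0.7, 0.6]
opening: 0.998
grip_force: 0.0
```

```bash
python3 -c "
from h import *
print(go((.5078,-.2499,.016)))"
```

```text
[0.05 0.04 8.56]
```

>>> {"fn": "step_arm", "kwargs": {
  "linear": [
    [0, 0, 1.5],
    [0, 0, 1.5],
    [0, 0, 1.5],
    [0, 0, 1.5],
    [0, 0, 1.2],
    [0, 0, 0.8],
    [0, 0, 0.6],
    [0, 0, 0],
    [0, 0, 0],
    [0, 0, 0]
  ],
  "twist": [0, 0, 0, 0, 0, 0, 0, 0, 0, 0]
}}

```text
t: 17.95
position: [0.5081, -0.251, 0.0162]
ee_rot: [[-0.311, 0.95, 0.001], [0.95, 0.311, -0.001], [-0.001, 0.001, -1.0]]
wrist_force: [-0.3, -0.3, -0.4]
opening: 0.998
grip_force: 0.0
```

>>> {"fn": "step_arm", "kwargs": {
  "linear": [
    [0, 0, 0],
    [0, 0, 0],
    [0, 0, 0],
    [0, 0, 0],
    [0, 0, 0],
    [0, 0, 0],
    [0, 0, 0],
    [0, 0, 0],
    [0, 0, 0],
    [0, 0, 0]
  ],
  "twist": [0, 0, 0, 0, 0, 0, 0, 0, 0, 0],
  "gripper": 1,
  "force": 25
}}

```text
t: 18.78
position: [0.5078, -0.2509, 0.016]
ee_rot: [[-0.311, 0.95, 0.001], [0.95, 0.311, -0.001], [-0.001, 0.0, -1.0]]
wrist_force: [-2.0, 1.1, 5.3]
opening: 0.554
grip_force: 25.4
```

>>> {"fn": "step_arm", "kwargs": {
  "linear": [
    [0, 0, -0.5],
    [0, 0, -1],
    [0, 0, -2],
    [0, 0, -3],
    [0, 0, -3.5],
    [0, 0, -3.5],
    [0, 0, -3.5],
    [0, 0, -3.5],
    [0, 0, -3.5],
    [0, 0, -3]
  ],
  "twist": [0, 0, 0, 0, 0, 0, 0, 0, 0, 0]
}}

```text
t: 19.62
position: [0.5075, -0.2505, 0.2889]
ee_rot: [[-0.311, 0.95, 0.002], [0.95, 0.311, -0.001], [-0.002, 0.001, -1.0]]
wrist_force: [0.1, -0.9, -0.6]
opening: 0.556
grip_force: 25.9
```

```bash
python3 -c "
from h import *
print(go((.472,.1918,.289)))"
```

```text
[43.14 10.38 -0.08]
```

>>> {"fn": "step_arm", "kwargs": {
  "linear": [
    [1, 0.2, 0],
    [2.5, 0.6, 0],
    [4, 1, 0],
    [4, 1, 0],
    [4, 1, 0],
    [4, 1, 0],
    [4, 0.9, 0],
    [4, 0.9, 0],
    [4, 0.9, 0],
    [4, 0.9, 0]
  ],
  "twist": [0, 0, 0, 0, 0, 0, 0, 0, 0, 0]
}}

```text
t: 20.45
position: [0.4762, 0.1149, 0.2859]
ee_rot: [[-0.311, 0.951, 0.001], [0.951, 0.311, 0.0], [-0.0, 0.001, -1.0]]
wrist_force: [1.3, -0.4, -0.1]
opening: 0.552
grip_force: 25.9
```

>>> {"fn": "step_arm", "kwargs": {
  "linear": [
    [3.5, 0.9, 0],
    [3, 0.8, 0],
    [1.5, 0.3, 0],
    [0.5, 0.1, 0],
    [0, 0, 0],
    [0, 0, 0],
    [0, 0, 0],
    [0, 0, 0],
    [0, 0, 0],
    [0, 0, 0]
  ],
  "twist": [0, 0, 0, 0, 0, 0, 0, 0, 0, 0]
}}

```text
t: 21.28
position: [0.4708, 0.1995, 0.2853]
ee_rot: [[-0.31, 0.951, 0.0], [0.951, 0.31, 0.0], [0.0, 0.0, -1.0]]
wrist_force: [-0.3, 0.1, -0.0]
opening: 0.552
grip_force: 25.9
```

```bash
python3 -c "
from h import *
print(go((.472,.1918,.289)))
print([ray('side',p,0)[:2].round(3) for p in((342,219),(306,216))],ray('side',(325,197),.06).round(3),ray('side',(325,197),.1).round(3))"
```

```text
[-0.77 -0.12 -0.37]
[array([0.368, 0.031]), array([0.464, 0.018])] [0.414 0.011 0.06 ] [0.417 0.06  0.1  ]
```

>>> {"fn": "step_arm", "kwargs": {
  "linear": [
    [-0.8, -0.1, 1.5],
    [0, 0, 3],
    [0, 0, 3.5],
    [0, 0, 3.5],
    [0, 0, 3.5],
    [0, 0, 3.5],
    [0, 0, 3.0],
    [0, 0, 2],
    [0, 0, 1],
    [0, 0, 0]
  ],
  "twist": [0, 0, 0, 0, 0, 0, 0, 0, 0, 0]
}}

```text
t: 22.12
position: [0.4705, 0.1918, 0.0381]
ee_rot: [[-0.31, 0.951, -0.004], [0.951, 0.31, -0.0], [0.001, -0.004, -1.0]]
wrist_force: [0.0, -1.5, 0.1]
opening: 0.555
grip_force: 25.9
```

>>> {"fn": "step_arm", "kwargs": {
  "linear": [
    [0, 0, 0],
    [0, 0, 0],
    [0, 0, 0],
    [0, 0, 0],
    [0, 0, 0],
    [0, 0, 0],
    [0, 0, 0],
    [0, 0, 0],
    [0, 0, 0],
    [0, 0, 0]
  ],
  "twist": [0, 0, 0, 0, 0, 0, 0, 0, 0, 0]
}}

```text
t: 22.95
position: [0.4721, 0.1924, 0.0403]
ee_rot: [[-0.311, 0.95, -0.0], [0.95, 0.311, 0.0], [0.0, 0.0, -1.0]]
wrist_force: [0.4, 0.2, -1.4]
opening: 0.554
grip_force: 25.9
```

```bash
python3 -c "
from h import *
print(go((.472,.1918,.0215)))"
```

```text
[-0.05 -0.03  1.88]
```

>>> {"fn": "step_arm", "kwargs": {
  "linear": [
    [0, 0, 0.3],
    [0, 0, 0.3],
    [0, 0, 0.3],
    [0, 0, 0.3],
    [0, 0, 0.2],
    [0, 0, 0.2],
    [0, 0, 0.1],
    [0, 0, 0.1],
    [0, 0, 0.1],
    [0, 0, 0]
  ],
  "twist": [0, 0, 0, 0, 0, 0, 0, 0, 0, 0]
}}

```text
t: 23.78
position: [0.4721, 0.1923, 0.0212]
ee_rot: [[-0.311, 0.95, -0.0], [0.95, 0.311, 0.0], [0.0, -0.0, -1.0]]
wrist_force: [-0.3, -0.4, 0.1]
opening: 0.558
grip_force: 25.9
```

>>> {"fn": "step_arm", "kwargs": {
  "linear": [
    [0, 0, 0],
    [0, 0, 0],
    [0, 0, 0],
    [0, 0, 0],
    [0, 0, 0],
    [0, 0, 0],
    [0, 0, 0],
    [0, 0, 0],
    [0, 0, 0],
    [0, 0, 0]
  ],
  "twist": [0, 0, 0, 0, 0, 0, 0, 0, 0, 0],
  "gripper": -1
}}

```text
t: 24.62
position: [0.4721, 0.1923, 0.0213]
ee_rot: [[-0.311, 0.95, 0.0], [0.95, 0.311, 0.0], [0.0, 0.0, -1.0]]
wrist_force: [0.5, 0.2, 0.3]
opening: 1.001
grip_force: 0.0
```

>>> {"fn": "step_arm", "kwargs": {
  "linear": [
    [0, 0, -0.5],
    [0, 0, -1.5],
    [0, 0, -3],
    [0, 0, -3.5],
    [0, 0, -3.5],
    [0, 0, -3.5],
    [0, 0, -3.5],
    [0, 0, -3.5],
    [0, 0, -3],
    [0, 0, -1]
  ],
  "twist": [0, 0, 0, 0, 0, 0, 0, 0, 0, 0]
}}

```text
t: 25.45
position: [0.4732, 0.1925, 0.2918]
ee_rot: [[-0.311, 0.95, 0.006], [0.95, 0.311, 0.001], [-0.001, 0.006, -1.0]]
wrist_force: [0.9, 0.4, 1.3]
opening: 1.0
grip_force: 0.0
```

>>> {"fn": "step_arm", "kwargs": {
  "linear": [
    [2, 0, 0],
    [2, 0, 0],
    [2, 0, 0],
    [2, 0, 0],
    [0, 0, 0],
    [0, 0, 0],
    [0, 0, 0],
    [0, 0, 0],
    [0, 0, 0],
    [0, 0, 0]
  ],
  "twist": [0, 0, 0, 0, 0, 0, 0, 0, 0, 0]
}}

```text
t: 26.28
position: [0.4475, 0.2678, 0.2863]
ee_rot: [[-0.31, 0.951, 0.0], [0.951, 0.31, 0.0], [0.0, 0.0, -1.0]]
wrist_force: [-0.8, -0.5, 0.0]
opening: 0.999
grip_force: 0.0
```

```bash
python3 - <<'E'
from h import *
s=telemetry.sense();print(s['t'],s['position'])
w=viewer.grab_frame('wrist')[:,:,::-1];b=viewer.grab_frame('side')[:,:,::-1]
cv2.imwrite('pics/p2.png',np.hstack([w[0:300,170:470],cv2.resize(b[235:355,265:385],(300,300))]))
E
```

```text
26.2833 [0.44751596 0.26778495 0.28628089]
```

View pics/p2.png

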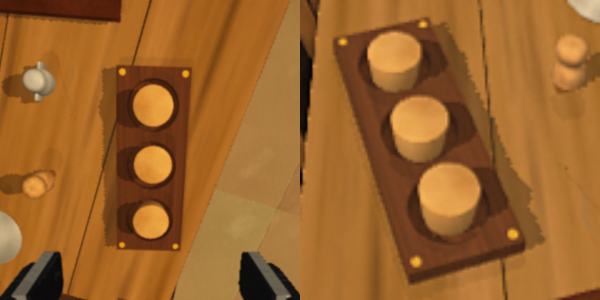

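All three pockets hold upright bungs (wrist crop 153,105; 153,164; 151,219), and the robot is clear of everything.

```bash
python3 -c "
from station import job
print(job.finish_job())"
```

```text
the job is handed in; nothing more can be done
None
```

Both spare bungs now stand upright in the two empty pockets, the seated bung is still in its own, and I handed the job in at about 26 s on the robot's clock.

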